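Stow the hand tampers level in the instrument drawer

TASK

Put the hand tampers away: pull the drawer out to its stop, then pick up every tamper lying on the bench by its balance point, carry it level and lay it, without dropping it, in a free place in the drawer with its steel foot on the rubber pad at the front and its rod in the notch behind. Once they all lie in place, push the drawer fully shut, and leave everything else on the bench as it stands.

Things in the scene. Friction and masses are not known exactly. Their poses are not given: they have to be found in the camera images.
- tamper_a: Round-footed, long foot: hand tamper lying on its side: steel rod 16 mm thick, 140 mm bare, between a heavy steel foot (round, 36 mm diameter, 40 mm long) and a light square beech grip (36 x 36 x 30 mm). Origin on the axis at the middle of the bare rod; x runs to the foot (foot x = 70 to 110 mm, grip -70 to -100). About 0.57 kg +-15 %; balances at x = 47 mm. On the bench its axis is level, 18 mm up. May be absent.
- tamper_a_neck (a point): The point on that tamper's axis where rod meets foot (x = 70 mm).
- tamper_b: Round-footed, short foot: hand tamper lying on its side: steel rod 16 mm thick, 140 mm bare, between a heavy steel foot (round, 36 mm diameter, 22 mm long) and a light square beech grip (36 x 36 x 30 mm). Origin on the axis at the middle of the bare rod; x runs to the foot (foot x = 70 to 92 mm, grip -70 to -100). About 0.42 kg +-15 %; balances at x = 28 mm. On the bench its axis is level, 18 mm up. May be absent.
- tamper_b_neck (a point): The point on that tamper's axis where rod meets foot (x = 70 mm).
- tamper_c: Square-footed, thick foot: hand tamper lying on its side: steel rod 16 mm thick, 140 mm bare, between a heavy steel foot (square block 36 x 36 mm, 30 mm long) and a light square beech grip (36 x 36 x 30 mm). Origin on the axis at the middle of the bare rod; x runs to the foot (foot x = 70 to 100 mm, grip -70 to -100). About 0.55 kg +-15 %; balances at x = 43 mm. On the bench its axis is level, 18 mm up. May be absent.
- tamper_c_neck (a point): The point on that tamper's axis where rod meets foot (x = 70 mm).
- tamper_d: Square-footed, thin foot: hand tamper lying on its side: steel rod 16 mm thick, 140 mm bare, between a heavy steel foot (square plate 36 x 36 mm, 18 mm long) and a light square beech grip (36 x 36 x 30 mm). Origin on the axis at the middle of the bare rod; x runs to the foot (foot x = 70 to 88 mm, grip -70 to -100). About 0.43 kg +-15 %; balances at x = 28 mm. On the bench its axis is level, 18 mm up. May be absent.
- tamper_d_neck (a point): The point on that tamper's axis where rod meets foot (x = 70 mm).
- drawer (a joint): Drawer of the low grey drawer unit (300 mm wide, 88 mm high, fixed to the bench, a fixed tray 22 mm high on top, 100 mm behind its front edge), metres pulled out: 0 shut, 0.245 at its stop. Slides straight out towards the robot against about 1.5 N of friction plus 4 N per m/s, stays where it is left, no catch.
- drawer_handle (a point): Middle of the drawer's handle, an 11 mm round steel bar 120 mm long, level along the drawer front, 35 mm out from it, 60 mm above the bench (the unit's top is 28 mm higher). Moves with the drawer. Axes: x into the unit (the drawer opens along -x), y along the bar, z up.
- front (a point): Middle of the top edge of the drawer front (12 mm thick, 296 mm wide), 74 mm above the bench; moves with the drawer, axes as the handle's. Drawer inside: x = 6 to 244 mm, y = +-128, floor 54 mm below this point; side walls end 6 mm below it. A stored tamper's axis is 24 mm below it, 50 mm above the bench. With the drawer at its stop the unit's front edge is at x = 251.
- place0 (a point): Point on that top edge straight in front of storage place 1 of 4, all alike (y = -81 mm there). A stored tamper's origin lies 132 mm behind it along x (give or take 10) and 24 mm below. Its foot points to the drawer front (its x along -x here) and lies on the pad; its rod lies in the notch.
- place1 (a point): Point on that top edge straight in front of storage place 2 of 4, all alike (y = -27 mm there). A stored tamper's origin lies 132 mm behind it along x (give or take 10) and 24 mm below. The black rubber pad for the feet runs from x = 6 to 70 mm, its top 42 mm below this point; dividers 4 mm thick, 14 mm high, stand on it between the places and outside the end ones.
- place2 (a point): Point on that top edge straight in front of storage place 3 of 4, all alike (y = 27 mm there). A stored tamper's origin lies 132 mm behind it along x (give or take 10) and 24 mm below. The wooden rest with the notches stands at x = 177 to 187 mm; each notch has a floor 14 mm wide, 32 mm below this point, and 45 degree flanks 20 mm high.
- place3 (a point): Point on that top edge straight in front of storage place 4 of 4, all alike (y = 81 mm there). A stored tamper's origin lies 132 mm behind it along x (give or take 10) and 24 mm below. Between pad and rest (x = 70 to 177 mm) the drawer floor is free, 54 mm below this point.
- bottle: Brown glass specimen bottle, 60 mm diameter, 135 mm high, standing; origin at its foot. A bystander.
- ring_lid: Orange plastic ring lid lying flat, 76 mm diameter, 12 mm high. A bystander.
- cork: Cork stopper standing, 36 mm diameter, 32 mm high. A bystander.
- tin1: Aluminium moisture tin, 68 mm diameter, 32 mm high, on the bench. A bystander.
- tin2: The same kind of tin. A bystander.
- dish: White porcelain dish, 96 mm diameter, 36 mm high. A bystander.
- spatula: Spatula lying on the bench. A bystander.
- weight: Brass weight with a knob, 48 mm diameter, 54 mm high. A bystander.
Things that resemble listed ones, but are neither listed nor needed, are in the scene too. Leave any yellow look-alike of the tamper_c alone.

How it is judged:
On the way, in this order (a step that is already met when the one before it is completed fails the run):
1. the drawer is pulled out to its stop (value of joint drawer above 0.238 m), for 0.2 s.
2. every tamper lies in a place in the drawer, foot on the pad at the front, rod in its notch, while the drawer is out (value of joint drawer above 0.2 m and x of tamper_a_neck in the frame of front between 0.045 and 0.079 m and z of tamper_a_neck in the frame of front between -0.031 and -0.017 m and x of tamper_a in the frame of front between 0.115 and 0.149 m and z of tamper_a in the frame of front between -0.03 and -0.018 m and y of tamper_a_neck in the frame of front between -0.1 and 0.1 m and linear speed of each of tamper_a, tamper_b, tamper_c, tamper_d below 0.02 m/s and x of tamper_b_neck in the frame of front between 0.045 and 0.079 m and z of tamper_b_neck in the frame of front between -0.031 and -0.017 m and x of tamper_b in the frame of front between 0.115 and 0.149 m and z of tamper_b in the frame of front between -0.03 and -0.018 m and y of tamper_b_neck in the frame of front between -0.1 and 0.1 m and x of tamper_c_neck in the frame of front between 0.045 and 0.079 m and z of tamper_c_neck in the frame of front between -0.031 and -0.017 m and x of tamper_c in the frame of front between 0.115 and 0.149 m and z of tamper_c in the frame of front between -0.03 and -0.018 m and y of tamper_c_neck in the frame of front between -0.1 and 0.1 m and x of tamper_d_neck in the frame of front between 0.045 and 0.079 m and z of tamper_d_neck in the frame of front between -0.031 and -0.017 m and x of tamper_d in the frame of front between 0.115 and 0.149 m and z of tamper_d in the frame of front between -0.03 and -0.018 m and y of tamper_d_neck in the frame of front between -0.1 and 0.1 m), for 0.2 s.
At the end, for the whole second after the job is handed in: Drawer shut to within 6 mm; every tamper present lies in a place in the drawer, foot to the front on the pad, rod in its notch: rod middle and foot neck within 6 and 7 mm of a stored tamper's height, and within 17 mm of the place along the rod (value of joint drawer below 0.006 m and x of tamper_a_neck in the frame of front between 0.045 and 0.079 m and z of tamper_a_neck in the frame of front between -0.031 and -0.017 m and x of tamper_a in the frame of front between 0.115 and 0.149 m and z of tamper_a in the frame of front between -0.03 and -0.018 m and y of tamper_a_neck in the frame of front between -0.1 and 0.1 m and x of tamper_b_neck in the frame of front between 0.045 and 0.079 m and z of tamper_b_neck in the frame of front between -0.031 and -0.017 m and x of tamper_b in the frame of front between 0.115 and 0.149 m and z of tamper_b in the frame of front between -0.03 and -0.018 m and y of tamper_b_neck in the frame of front between -0.1 and 0.1 m and x of tamper_c_neck in the frame of front between 0.045 and 0.079 m and z of tamper_c_neck in the frame of front between -0.031 and -0.017 m and x of tamper_c in the frame of front between 0.115 and 0.149 m and z of tamper_c in the frame of front between -0.03 and -0.018 m and y of tamper_c_neck in the frame of front between -0.1 and 0.1 m and x of tamper_d_neck in the frame of front between 0.045 and 0.079 m and z of tamper_d_neck in the frame of front between -0.031 and -0.017 m and x of tamper_d in the frame of front between 0.115 and 0.149 m and z of tamper_d in the frame of front between -0.03 and -0.018 m and y of tamper_d_neck in the frame of front between -0.1 and 0.1 m); the robot touches nothing.
It fails at once if a tamper more than 100 mm above the bench tips more than 15 degrees from level ((height (world z) of tamper_a above 0.1 m and (angle between tamper_a's own x axis and vertical below 1.3108 rad or angle between tamper_a's own x axis and vertical above 1.8308 rad)) or (height (world z) of tamper_b above 0.1 m and (angle between tamper_b's own x axis and vertical below 1.3108 rad or angle between tamper_b's own x axis and vertical above 1.8308 rad)) or (height (world z) of tamper_c above 0.1 m and (angle between tamper_c's own x axis and vertical below 1.3108 rad or angle between tamper_c's own x axis and vertical above 1.8308 rad)) or (height (world z) of tamper_d above 0.1 m and (angle between tamper_d's own x axis and vertical below 1.3108 rad or angle between tamper_d's own x axis and vertical above 1.8308 rad))).
It fails at once if a tamper is carried (above 100 mm) with the grasp more than 20 mm from its balance point along the rod ((height (world z) of tamper_a above 0.1 m and contact force between tamper_a and the fingers above 1 N and (x of the grasp point in the frame of tamper_a below 0.0266 m or x of the grasp point in the frame of tamper_a above 0.0666 m)) or (height (world z) of tamper_b above 0.1 m and contact force between tamper_b and the fingers above 1 N and (x of the grasp point in the frame of tamper_b below 0.0081 m or x of the grasp point in the frame of tamper_b above 0.0481 m)) or (height (world z) of tamper_c above 0.1 m and contact force between tamper_c and the fingers above 1 N and (x of the grasp point in the frame of tamper_c below 0.0227 m or x of the grasp point in the frame of tamper_c above 0.0627 m)) or (height (world z) of tamper_d above 0.1 m and contact force between tamper_d and the fingers above 1 N and (x of the grasp point in the frame of tamper_d below 0.0082 m or x of the grasp point in the frame of tamper_d above 0.0482 m))).
It fails at once if a tamper is dropped from more than 100 mm above the bench ((height (world z) of tamper_a above 0.1 m and contact force between tamper_a and the fingers below 0.02 N) or (height (world z) of tamper_b above 0.1 m and contact force between tamper_b and the fingers below 0.02 N) or (height (world z) of tamper_c above 0.1 m and contact force between tamper_c and the fingers below 0.02 N) or (height (world z) of tamper_d above 0.1 m and contact force between tamper_d and the fingers below 0.02 N)).
It fails at once if a bystander is moved more than 50 mm (distance of any of bottle, ring_lid, cork, tin1, tin2, dish, spatula, weight from where it was at the start of the episode above 0.05 m).
It fails at once if the bottle is tipped (angle between bottle's own z axis and vertical above 0.5 rad).
Of tamper_a, tamper_b, tamper_c, tamper_d only 2 to 4 are there at a start; the rules pass over those that are not, and their reading is None.
At some moment in a run one of tamper_a, tamper_b, tamper_c, tamper_d may be knocked a few centimetres aside while the robot is not near it.
It also fails if it takes over 210 s, if anything falls off the work surface, if the arm or the gripper's body presses on something with over 40 N, if the wrist force passes 120 N, or if a joint passes its speed limit or range.

ROBOT

A 6-joint arm with a two-finger parallel gripper is mounted at the origin on the work surface. World frame = base frame: x ahead of the robot, y to its left, z up, the work surface at z = 0. Lengths are in m, angles in rad, forces in N, time in s.
With the tool pointing down it reaches from about 0.2 to 0.875 m from the base axis. Payload 3.4 kg.
Tool frame: the origin (TCP) lies between the finger pads; the fingertips stand 25 mm ahead of it and the grasp point (between the pads) lies 6 mm ahead of it (r.nose_length is the z of the fingertips in the tool frame, in m); z points along the fingers, y is the line along which they close (so a half turn about z gives the same grasp; the last joint's range is limited). The gripper opens to 94 mm and grips with 3 to 60 N. Pads are 16 mm wide; open, the fingers measure 119 mm over their backs; the gripper's body (75 mm by 177 mm) begins 78 mm behind the grasp point.
Start: joints at [-1.295, 0.276, 1.505, -0, 1.361, -0.121], TCP at [0.222, -0.53, 0.23] pointing down, gripper open.
Joint ranges: [-2.89, 2.89], [-0.75, 2.08], [0.22, 2.7], [-1.18, 4.32], [0.11, 2.71], [-2.7, 2.7]. Speed limits (rad/s): [2.57, 2.57, 3.14, 3.14, 3.14, 3.14].

INTERFACE

Orientations are given as a unit quaternion [w, x, y, z].
In Python, from plant import r, gripper_to, inverse_kinematics, vision, models, telemetry gives the robot as it stands. Calls block until the motion is done:
- r.move_to(position, orientation): joint-space move of the TCP to a pose.
- r.move_l(position, rot=None, vel=0.15, guard=None): straight line of the TCP; rot=None keeps the orientation; vel is the mean speed in m/s. With guard (N) it stops when the force on the tool has changed by that much, and returns True; else False.
- r.movej(angles): joint-space move.
- gripper_to(opening, f_grip=None): finger opening in m; f_grip is the grip in N (None keeps the last); returns when the fingers have stopped.
- r.hold(seconds).
- inverse_kinematics(position, orientation): joint angles nearest the present ones, or None.
- vision.snapshot(name): name is "scene" or "top"; returns the picture (400x640x3 uint8, red, green, blue); there is no depth.
- vision.get_calibration(name): a dict with "fx", "fy", "cx", "cy" (pixels), "D" ([k1, k2, p1, p2, k3] as OpenCV has them; the pictures are not rectified), "position" and "orientation" of the camera in the world. Camera axes: x right, y down, z forward; pixel columns grow to the right and rows downward; lengths in m; the calibration is good to about 2 mm. A picture is of the moment at which its call begins. get_calibration takes no time and is no camera call.
A pose or a line that the arm cannot do raises r.PlanningError and nothing moves.
- r.sign_off(): hands the job in; it is judged then, once.
Trained networks look in the newest picture that a camera, given by its name, has taken for a name from the list of things; names that differ only in an ending like _2 or _b are one class to them, and where a whole thing is asked for, a point or a joint stands for the part that bears it (a point fixed in the world has none). Each returns a list of dicts, best first, with "score" (0 to 1); they miss things now and then, are a little off and sometimes report something else, mostly with a low value. They report only what shows in the picture. A call takes as long as a camera call. They do not tell look-alikes from the thing itself.
- models.boxes_of(thing, camera): "at" ([x, y, z] in m, in world coordinates, good to about 4 mm: the middle of the surface that is visible of it).
- models.regions_of(thing, camera): "pixels" (400x640 bool, what is visible of it).
- models.mark_of(thing, camera): "at" ([x, y, z] in m, in world coordinates, good to about 4 mm: a listed point, or the origin of a listed thing).
Readings, each from a call of its own:
- telemetry.current_t(): time.
- telemetry.current_joints(): joint angles.
- telemetry.current_dq(): joint speeds.
- telemetry.current_joint_efforts(): joint torques, N m.
- telemetry.current_ee_pos(): TCP position.
- telemetry.current_tool_rot(): TCP orientation.
- telemetry.current_wrist_force(): force on the tool from outside, world axes, zero at the start.
- telemetry.current_torque(): the same for the moment, N m.
- telemetry.current_opening(): finger opening in m.
- telemetry.current_finger_force(): force on a finger pad.
Only numpy, scipy, OpenCV 4.12 (cv2) and the standard library are available. Lean on these libraries where they do the work, as an engineer would, in place of code of your own. Each camera call takes 0.05 s, during which the arm holds its last target. There are 200 camera calls.

## Working session

There is one attempt and no reset: what is moved stays moved. The work goes in short steps, each a Python script; the robot and the scene stay as the last script left them, time stands still between calls to the robot, and variables do not carry over. Pictures are saved under pics/ and viewed, at most 14 in all, crops included, and the job is handed in when it is done.

```bash
mkdir -p pics; ls
cat > h.py <<'E'
import numpy as np, cv2
from scipy.spatial.transform import Rotation as R
from plant import r, gripper_to, inverse_kinematics, vision, models, telemetry
def cam(n):
    c=vision.get_calibration(n);K=np.array([[c["fx"],0,c["cx"]],[0,c["fy"],c["cy"]],[0,0,1.]]);q=c["orientation"]
    return K,np.array(c["D"],float),np.array(c["position"]),R.from_quat([q[1],q[2],q[3],q[0]]).as_matrix()
def to_plane(n,px,z):
    K,D,p,M=cam(n);u=cv2.undistortPoints(np.array(px,float).reshape(-1,1,2),K,D).reshape(-1,2)
    d=np.c_[u,np.ones(len(u))]@M.T
    return p+d*((z-p[2])/d[:,2])[:,None]
def to_px(n,P):
    K,D,p,M=cam(n);return cv2.projectPoints((np.array(P,float).reshape(-1,3)-p)@M,np.zeros(3),np.zeros(3),K,D)[0].reshape(-1,2)
def down(yaw):  # tool z down, tool x at yaw in world
    c,s=np.cos(yaw),np.sin(yaw)
    q=R.from_matrix(np.array([[c,s,0],[s,-c,0],[0,0,-1.]])).as_quat();return [q[3],q[0],q[1],q[2]]
def snap(n,f=None):
    im=vision.snapshot(n)
    if f: cv2.imwrite('pics/'+f,im[:,:,::-1])
    return im
E
python3 - <<'E'
from h import *
for c in("top","scene"):
    snap(c,c+"1.png");K,D,p,M=cam(c);print(c,p,M[:,2],K[0,0])
    for t in "tamper_a tamper_b tamper_c tamper_d tamper_a_neck tamper_b_neck tamper_c_neck tamper_d_neck drawer_handle front place0 place3 bottle".split():
        print(t,[(round(d["score"],2),np.round(d["at"],3).tolist()) for d in models.mark_of(t,c)])
print(telemetry.current_t())
E
```

```text
pics
top [ 0.29496145 -0.00687789  1.46585089] [ 0.15959667  0.00585467 -0.98716494] 385.41307547150745
tamper_a [(0.87, [0.47, -0.175, 0.021]), (0.75, [0.514, -0.398, 0.018]), (0.73, [0.327, -0.525, 0.019]), (0.64, [0.759, -0.244, 0.0])]
tamper_b [(0.87, [0.47, -0.175, 0.021]), (0.75, [0.514, -0.398, 0.018]), (0.73, [0.327, -0.525, 0.019]), (0.64, [0.759, -0.244, 0.0])]
tamper_c [(0.87, [0.47, -0.175, 0.021]), (0.75, [0.514, -0.398, 0.018]), (0.73, [0.327, -0.525, 0.019]), (0.64, [0.759, -0.244, 0.0])]
tamper_d [(0.87, [0.47, -0.175, 0.021]), (0.75, [0.514, -0.398, 0.018]), (0.73, [0.327, -0.525, 0.019]), (0.64, [0.759, -0.244, 0.0])]
tamper_a_neck [(0.79, [0.406, -0.159, 0.018])]
tamper_b_neck []
tamper_c_neck [(0.77, [0.447, -0.396, 0.02])]
tamper_d_neck []
drawer_handle [(0.8, [0.632, 0.241, 0.058])]
front [(0.8, [0.673, 0.236, 0.078]), (0.57, [0.673, 0.159, 0.076])]
place0 [(0.91, [0.674, 0.208, 0.077]), (0.82, [0.671, 0.156, 0.076]), (0.77, [0.674, 0.321, 0.074])]
place3 [(0.91, [0.674, 0.208, 0.077]), (0.82, [0.671, 0.156, 0.076]), (0.77, [0.674, 0.321, 0.074])]
bottle [(0.74,
[... 608 characters left out ...]
24, 0.074]), (0.58, [0.668, 0.206, 0.069])]
tamper_b_neck [(0.19, [0.52, -0.403, 0.016])]
tamper_c_neck [(0.88, [0.404, -0.527, 0.018]), (0.77, [0.451, -0.397, 0.017])]
tamper_d_neck []
drawer_handle [(0.6, [0.632, 0.24, 0.061])]
front [(0.77, [0.672, 0.24, 0.072])]
place0 [(0.81, [0.672, 0.266, 0.074]), (0.67, [0.518, -0.404, 0.019]), (0.62, [0.671, 0.208, 0.072]), (0.62, [0.451, -0.398, 0.02]), (0.59, [0.678, 0.318, 0.074]), (0.57, [0.672, 0.157, 0.073])]
place3 [(0.81, [0.672, 0.266, 0.074]), (0.67, [0.518, -0.404, 0.019]), (0.62, [0.671, 0.208, 0.072]), (0.62, [0.451, -0.398, 0.02]), (0.59, [0.678, 0.318, 0.074]), (0.57, [0.672, 0.157, 0.073])]
bottle [(0.96, [0.757, -0.243, 0.002])]
1.4
```

```bash
cd pics; python3 -c "
import cv2
for c in('top','scene'):
    cv2.imwrite(c+'1b.png',cv2.resize(cv2.imread(c+'1.png'),(800,500),interpolation=cv2.INTER_CUBIC))"
```

```text
(no output)
```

View pics/top1b.png

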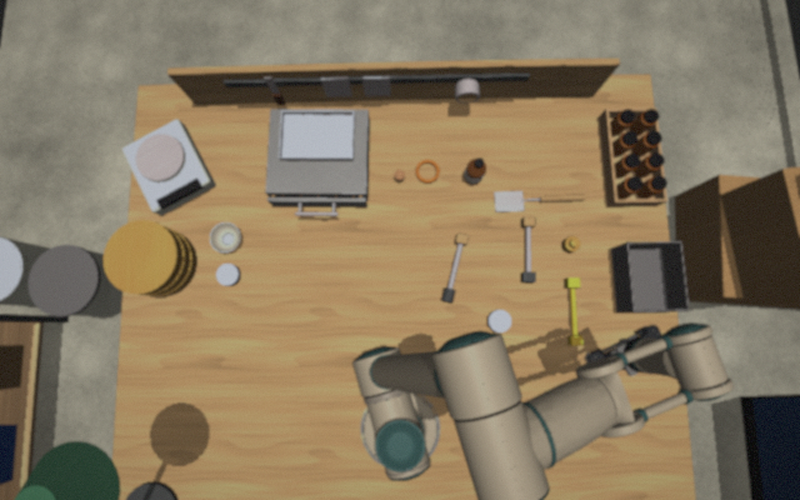

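View pics/scene1b.png

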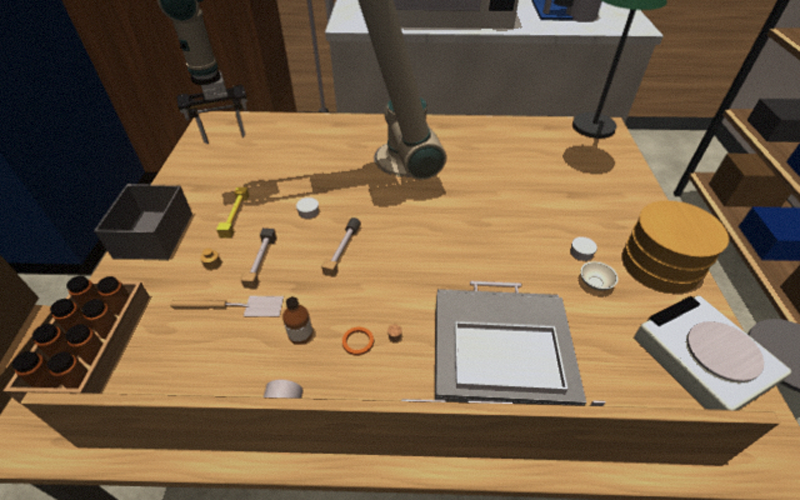

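Two candidates are real: tamper 1 at about (455,268) in the enlarged top view, and tamper 2 at (529,250). The yellow look-alike is at (573,312). The drawer handle is at (318,212) with clear bench in front of it. I'll open the drawer first.

Run:
```python
from h import *
hp=np.array([0.632,0.241,0.060])
for y in(np.pi/2,-np.pi/2):
    print(y,[np.round(q,2).tolist() if q is not None else None for q in [inverse_kinematics((hp+[dx,0,.006]).tolist(),down(y)) for dx in (0,-.25)]])
q=down(-np.pi/2) 
c=[y for y in(np.pi/2,-np.pi/2) if all(inverse_kinematics((hp+[dx,0,.006]).tolist(),down(y)) is not None for dx in (0,-.26))]
q=down(min(c,key=lambda y:abs(inverse_kinematics(hp.tolist(),down(y))[5])))
r.move_l([0.3,-0.45,0.3],vel=.25)
r.move_to((hp+[0,0,.12]).tolist(),q)
gripper_to(0.034,30)
print(r.move_l((hp+[0,0,.006]).tolist(),vel=.1,guard=15), telemetry.current_ee_pos())
gripper_to(0.0,30); print(telemetry.current_opening(),telemetry.current_finger_force(),telemetry.current_wrist_force())
p0=np.array(telemetry.current_ee_pos())
print(r.move_l((p0+[-.26,0,0]).tolist(),vel=.1,guard=20)); p1=np.array(telemetry.current_ee_pos());print(p1-p0,telemetry.current_wrist_force(),telemetry.current_t())
```

```text
1.5707963267948966 [[0.26, 0.54, 1.5, -0.0, 1.1, 0.26], [0.41, 0.26, 2.0, -0.0, 0.88, 0.41]]
-1.5707963267948966 [None, None]
False [0.63258845 0.24117697 0.06680689]
0.010314780595747704 29.97316002845764 [-0.22624318 -0.92325858  2.04546466]
True
[-1.96822014e-01  5.61537191e-03 -7.72976598e-05] [-1.75242416  1.66480651  3.1621739 ] 9.3833
```

Run:
```python
from h import *
print(telemetry.current_ee_pos(),telemetry.current_opening(),telemetry.current_wrist_force(),telemetry.current_torque())
im=snap("top");cv2.imwrite('pics/t2.png',cv2.resize(im[60:320,150:490,::-1],None,fx=2.3,fy=2.3,interpolation=cv2.INTER_CUBIC))
for t in ["drawer_handle","front","place0"]: print(t,[(round(d["score"],2),np.round(d["at"],3).tolist()) for d in models.mark_of(t,"top")])
```

```text
[0.43547623 0.24666732 0.06627694] 0.010046239985627875 [-1.75242416  1.66480651  3.1621739 ] [ 0.13520821  0.26160379 -0.08198375]
drawer_handle [(0.86, [0.433, 0.246, 0.061]), (0.16, [0.45, -0.397, 0.018])]
front [(0.88, [0.479, 0.245, 0.074])]
place0 [(0.77, [0.476, 0.163, 0.076]), (0.64, [0.472, 0.268, 0.078])]
```

View pics/t2.png

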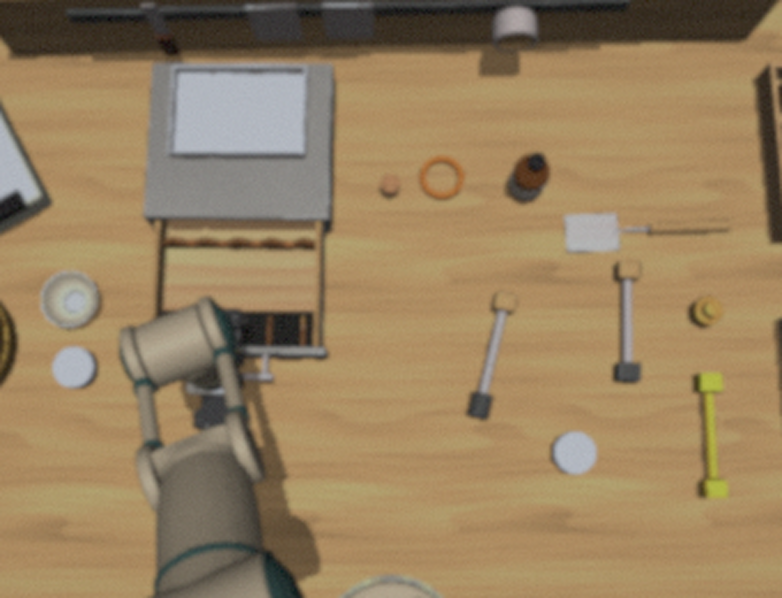

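Run:
```python
from h import *
p=np.array(telemetry.current_ee_pos());p0=np.array([0.6325,0.2411,p[2]]);d=(p-p0)/np.linalg.norm(p-p0)
for k in range(3):
    g=r.move_l((p0+d*.252).tolist(),vel=.05,guard=25);p=np.array(telemetry.current_ee_pos());print(g,p-p0,np.linalg.norm((p-p0)),telemetry.current_wrist_force(),telemetry.current_t())
    if np.linalg.norm(p-p0)>.242:break
r.hold(.3);print(telemetry.current_ee_pos())
```

```text
True [-2.36409096e-01  6.97913269e-03 -9.15842297e-05] 0.23651210813501172 [ 0.82246933 -0.77627222  1.01135775] 10.4917
True [-2.36467918e-01  7.01263160e-03 -5.88447452e-05] 0.23657188449785543 [ 1.62457775 -0.33317773 -0.06662641] 10.7333
True [-2.36532840e-01  7.01353999e-03 -6.70885218e-05] 0.23663680723096933 [ 2.27657504 -0.51933082  0.28162062] 10.975
[0.39596834 0.24809712 0.06618822]
```

Run:
```python
from h import *
p=np.array(telemetry.current_ee_pos())
g=r.move_l((p+[-.012,.0004,0]).tolist(),vel=.04,guard=50);print(g,telemetry.current_ee_pos(),telemetry.current_wrist_force(),telemetry.current_opening())
gripper_to(.034);p=np.array(telemetry.current_ee_pos())
r.move_l((p+[0,0,.1]).tolist(),vel=.2)
r.move_to([0.3,0.0,0.4],down(np.pi/2))
for c in("top","scene"):
    im=snap(c,c+'3.png')
    for t in ["drawer_handle","front","place0","tamper_a","tamper_a_neck","tamper_b_neck","tamper_c_neck","tamper_d_neck"]: print(t,[(round(d["score"],2),np.round(d["at"],3).tolist()) for d in models.mark_of(t,c)])
    if c=="top":
        a=cv2.resize(im[130:260,200:330,::-1],(400,400),interpolation=cv2.INTER_CUBIC);b=cv2.resize(im[150:280,340:470,::-1],(400,400),interpolation=cv2.INTER_CUBIC);cv2.imwrite('pics/t3.png',np.hstack([a,b]))
    else: cv2.imwrite('pics/s3.png',cv2.resize(im[150:320,150:480,::-1],None,fx=2.4,fy=2.4,interpolation=cv2.INTER_CUBIC))
```

```text
False [0.39560438 0.24860632 0.06652395] [ 26.12212396  -6.37213136 -24.1163739 ] 0.010183141910075836
drawer_handle [(0.71, [0.394, 0.246, 0.06])]
front [(0.67, [0.437, 0.242, 0.076])]
place0 [(0.92, [0.435, 0.163, 0.074]), (0.87, [0.439, 0.215, 0.075]), (0.85, [0.436, 0.268, 0.077]), (0.79, [0.437, 0.325, 0.074])]
tamper_a [(0.75, [0.33, -0.522, 0.019]), (0.67, [0.515, -0.4, 0.015]), (0.64, [0.471, -0.174, 0.019])]
tamper_a_neck [(0.83, [0.407, -0.156, 0.017])]
tamper_b_neck []
tamper_c_neck [(0.79, [0.446, -0.398, 0.018])]
tamper_d_neck []
drawer_handle [(0.84, [0.399, 0.246, 0.06])]
front [(0.74, [0.436, 0.244, 0.073])]
place0 [(0.92, [0.432, 0.215, 0.072]), (0.77, [0.442, 0.326, 0.076]), (0.72, [0.433, 0.162, 0.074]), (0.69, [0.438, 0.27, 0.073])]
tamper_a [(0.88, [0.52, -0.405, 0.016]), (0.85, [0.469, -0.173, 0.019]), (0.76, [0.329, -0.524, 0.02])]
tamper_a_neck [(0.73, [0.408, -0.157, 0.02])]
tamper_b_neck []
tamper_c_neck [(0.87, [0.405, -0.526, 0.019]), (0.68, [0.446, -0.397, 0.015])]
tamper_d_neck []
```

View pics/t3.png

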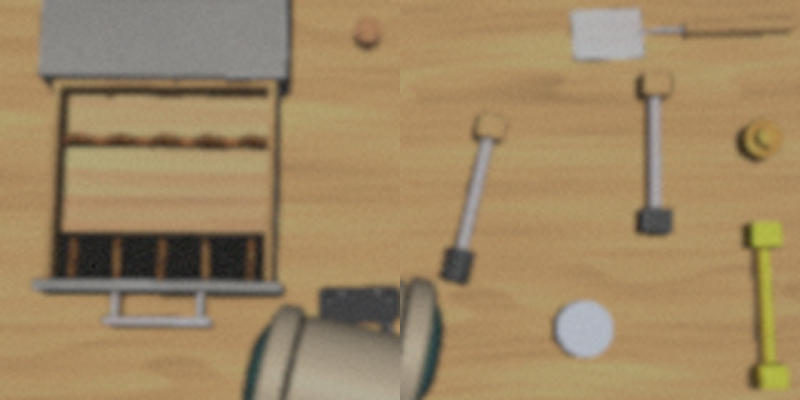

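View pics/s3.png

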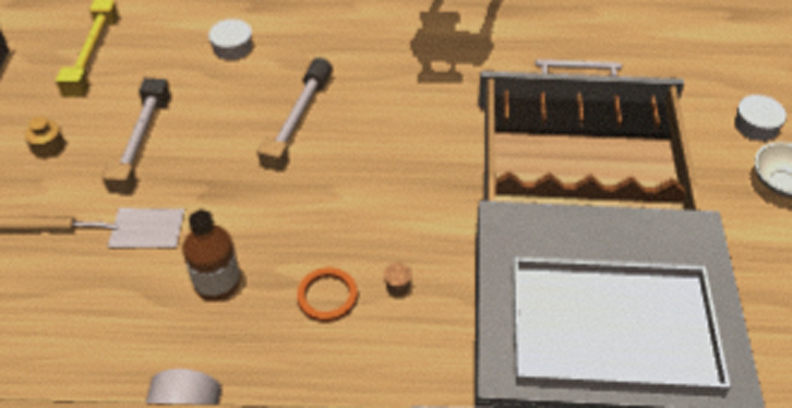

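Top crop: the drawer is fully out and all four places are empty, with the pad at row 258 and the notches at row 142. Both cameras show just two real tampers. Tamper 1 has a round foot at (457,265) and tamper 2 a square foot at (655,220); the yellow one is to be left alone. Next I'll fit pose and type by silhouette.

```bash
cat >> h.py <<'E'
from scipy.optimize import minimize
T={'a':('o',.040,.047),'b':('o',.022,.028),'c':('s',.030,.043),'d':('s',.018,.028)}
def parts(k):
    s,L,_=T[k];t=np.linspace(0,2*np.pi,16,endpoint=False);o=.018*np.c_[np.cos(t),np.sin(t)];q=.018*np.array([[1,1],[1,-1],[-1,-1],[-1,1.]])
    f=lambda c,x0,x1:np.vstack([np.c_[np.full(len(c),x),c] for x in(x0,x1)])
    return [f(q,-.1,-.07),f(o*8/18,-.07,.07),f(o if s=='o' else q,.07,.07+L)]
def sil(n,k,x,y,a,z=.018,S=4):
    m=np.zeros((400*S,640*S),np.uint8);c,s=np.cos(a),np.sin(a)
    for P in parts(k):
        W=P@np.array([[c,s,0],[-s,c,0],[0,0,1]])+[x,y,z]
        cv2.fillConvexPoly(m,cv2.convexHull(np.round((to_px(n,W)+.5)*S-.5).astype(np.int32)),255)
    return cv2.resize(m,(640,400),interpolation=cv2.INTER_AREA)/255.
def masks(xy,cams=("top","scene"),z=.018,tol=40):
    M={}
    for n in cams:
        u=to_px(n,[xy[0],xy[1],z])[0];b=None
        for d in models.regions_of("tamper_a",n):
            ys,xs=np.nonzero(d["pixels"]);e=np.hypot(xs.mean()-u[0],ys.mean()-u[1])
            if e<tol and (b is None or e<b[0]): b=(e,d["pixels"])
        if b: M[n]=b[1].astype(float)
    return M
def fit(M,k,x0,z=.018):
    f=lambda v:sum(np.abs(sil(n,k,v[0]/100,v[1]/100,v[2]/10,z)-m).sum() for n,m in M.items())
    b=None
    s=np.array([x0[0]*100,x0[1]*100,x0[2]*10])
    o=minimize(f,s,method='Nelder-Mead',options=dict(initial_simplex=[s,s+[.8,0,0],s+[0,.8,0],s+[0,0,.8]],xatol=.01,fatol=.3))
    return o.fun,np.array([o.x[0]/100,o.x[1]/100,o.x[2]/10]),{n:int(m.sum()) for n,m in M.items()}
E
python3 - <<'E'
from h import *
snap("top");snap("scene")
for xy,a in(((.470,-.174),np.arctan2(.017,-.063)),((.517,-.400),np.arctan2(.002,-.07))):
    M=masks(xy)
    for c in (("top",),("scene",),("top","scene")):
        for k in "abcd":
            m={n:M[n] for n in c if n in M}
            if m: f=fit(m,k,(*xy,a));print(c,k,round(f[0],1),np.round(f[1],4),f[2])
for n in("top","scene"):
  for d in models.regions_of("tamper_a",n): print(n,round(d["score"],2),d["pixels"].sum())
E
```

```text
('top',) a 58.7 [ 0.4697 -0.1736  2.8631] {'top': 335}
('top',) b 86.2 [ 0.4664 -0.1721  2.8703] {'top': 335}
('top',) c 68.5 [ 0.4666 -0.1722  2.8688] {'top': 335}
('top',) d 97.5 [ 0.4664 -0.1721  2.8703] {'top': 335}
('scene',) a 47.7 [ 0.4746 -0.1728  2.8722] {'scene': 388}
('scene',) b 72.0 [ 0.4724 -0.1722  2.8606] {'scene': 388}
('scene',) c 72.1 [ 0.4729 -0.172   2.8571] {'scene': 388}
('scene',) d 87.4 [ 0.4724 -0.1719  2.8567] {'scene': 388}
('top', 'scene') a 121.1 [ 0.4714 -0.173   2.8675] {'top': 335, 'scene': 388}
('top', 'scene') b 179.8 [ 0.4685 -0.1726  2.8689] {'top': 335, 'scene': 388}
('top', 'scene') c 159.8 [ 0.4688 -0.1723  2.8681] {'top': 335, 'scene': 388}
('top', 'scene') d 201.1 [ 0.4686 -0.172   2.8609] {'top': 335, 'scene': 388}
('top',) a 84.2 [ 0.5227 -0.4     3.0831] {'top': 333}
('top',) b 80.5 [ 0.5166 -0.3995  3.073 ] {'top': 333}
('top',) c 57.8 [ 0.5189 -0.3996  3.0863] {'top': 333}
('top',) d 81.6 [ 0.5164 -0.3995  3.0773] {'top': 333}
('scene',) a 93.1 [ 0.52   -0.3977  3.0813] {'scene': 407}
('scene',) b 81.8 [ 0.5175 -0.397   3.08  ] {'scene':
[... 1056 characters left out ...]
.abs(sil(n,k,v[0]/100,v[1]/100,v[2]/10,z)-m).sum() for n,m in M.items())
                          ~~~^^^^^^^^^^^^^^^^^^^^^^^^^^^^^^^^^
  File "h.py", line 30, in sil
    cv2.fillConvexPoly(m,cv2.convexHull(np.round((to_px(n,W)+.5)*S-.5).astype(np.int32)),255)
                                                  ~~~~~^^^^^
  File "h.py", line 12, in to_px
    K,D,p,M=cam(n);return cv2.projectPoints((np.array(P,float).reshape(-1,3)-p)@M,np.zeros(3),np.zeros(3),K,D)[0].reshape(-1,2)
            ~~~^^^
  File "h.py", line 5, in cam
    c=vision.get_calibration(n);K=np.array([[c["fx"],0,c["cx"]],[0,c["fy"],c["cy"]],[0,0,1.]]);q=c["orientation"]
ValueError: time passes only in moves, steps and waits
```

```bash
python3 - <<'E'
s=open('h.py').read()
s=s.replace("def cam(n):","from functools import cache\n@cache\ndef cam(n):",1)
s+='''
TH=np.arctan2(-.0070,.2365);EX=np.array([np.cos(TH),np.sin(TH)]);EY=np.array([-EX[1],EX[0]]);F0=np.array([.4366,.243])
def up(p,z): return [float(p[0]),float(p[1]),float(z)]
def look(k,xy,a):
    snap("top");snap("scene");M=masks(xy);f=fit(M,k,(*xy,a));print("fit",k,f[0],np.round(f[1],4),f[2]);return f[1]
def pick(k,v):
    a=v[2];g=v[:2]+(T[k][2]-.001)*np.array([np.cos(a),np.sin(a)])
    place=F0+.132*EX-(T[k][2]-.001)*EX
    for off in(0,np.pi):
        q=down(a+off);q2=down(TH+np.pi+off)
        j=[inverse_kinematics(up(g,.03),q),inverse_kinematics(up(place,.06),q2)]
        if all(x is not None for x in j): break
    else: raise SystemExit("no ik")
    print("off",off,np.round(j,2).tolist())
    gripper_to(.05,50);r.move_to(up(g,.16),q)
    print("guard",r.move_l(up(g,.028),vel=.12,guard=12),telemetry.current_ee_pos())
    gripper_to(0,60);print("open",telemetry.current_opening(),telemetry.current_finger_force())
    r.move_l(up(g,.07),vel=.06);r.hold(.2);print("F",telemetry.current_wrist_force(),telemetry.current_torque(),telemetry.current_opening())
    return off
'''
open('h.py','w').write(s)
E
python3 - <<'E'
from h import *
v=look('a',(.4714,-.173),2.868)
pick('a',v)
im=snap("scene");u=to_px("scene",[v[0],v[1],.05])[0].astype(int)
cv2.imwrite('pics/s4.png',cv2.resize(im[max(0,u[1]-60):u[1]+60,max(0,u[0]-80):u[0]+80,::-1],None,fx=5,fy=5,interpolation=cv2.INTER_CUBIC))
print(telemetry.current_t())
E
```

```text
fit a 156.34901960784313 [ 0.4717 -0.1731  2.8696] {'top': 390, 'scene': 335}
off 0 [[-0.51, 0.32, 2.04, -0.0, 0.79, -1.81], [0.31, 0.42, 1.75, -0.0, 0.97, -1.23]]
guard False [ 0.42788642 -0.16096551  0.02854611]
open 0.014689261263577516 60.00492453575134
F [-0.29359894 -0.28064002 -5.7139749 ] [ 0.04849242 -0.13377678  0.01164903] 0.014541591970454485
20.575
```

View pics/s4.png

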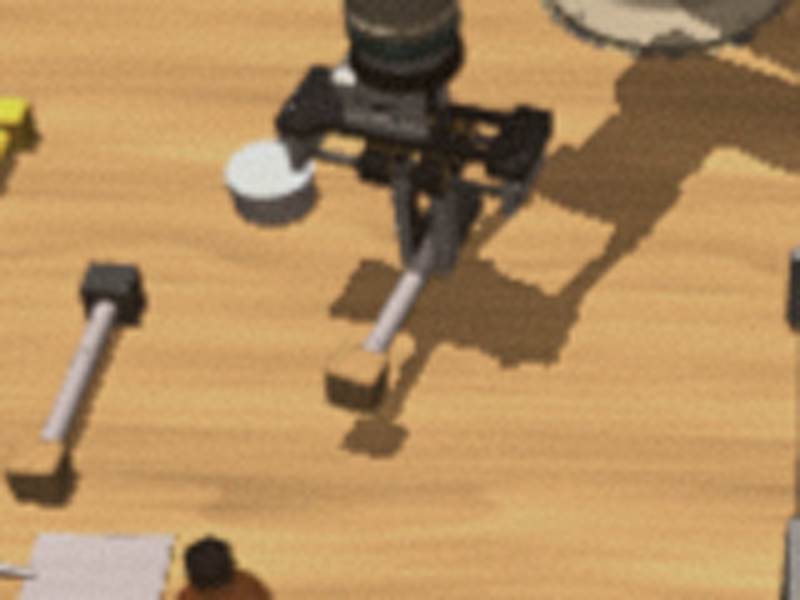

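The tamper hangs level in the fingers: the grip at (357,370) is clear of its shadow, and a 5.7 N load matches tamper_a. Placing it now.

```bash
cat >> h.py <<'E'
def put(k,yp,off):
    p=np.array(telemetry.current_ee_pos())
    g=F0+(.132-(T[k][2]-.001))*EX+yp*EY;q=down(TH+np.pi+off)
    r.move_l(up(p,.165),vel=.12)
    r.move_l(up(g,.165),q,vel=.18);r.hold(.2)
    r.move_l(up(g,.085),vel=.12)
    print("touch",r.move_l(up(g,.059),vel=.03,guard=4),telemetry.current_ee_pos(),telemetry.current_wrist_force())
    gripper_to(.034);p=np.array(telemetry.current_ee_pos());r.move_l(up(p,.165),vel=.12)
E
python3 - <<'E'
from h import *
put('a',.027,0);r.move_to([.32,-.1,.35],down(np.pi/2))
im=snap("top");cv2.imwrite('pics/t5.png',cv2.resize(im[130:260,200:330,::-1],(560,560),interpolation=cv2.INTER_CUBIC));snap("scene")
o=F0+.132*EX+.027*EY;M=masks(o,z=.05,tol=25)
f=fit(M,'a',(*o,TH+np.pi),.05);d=f[1][:2]-F0;print(f[0],f[2],d@EX,d@EY,f[1][2]-TH-np.pi)
for n in("top","scene"): print(n,[(round(x["score"],2),np.round([(np.array(x["at"])[:2]-F0)@EX,(np.array(x["at"])[:2]-F0)@EY,x["at"][2]],3).tolist()) for t in("tamper_a","tamper_a_neck") for x in models.mark_of(t,n) if x["at"][1]>0])
print(telemetry.current_t())
E
```

```text
touch True [0.52318688 0.26729999 0.05983826] [ 0.3521103  -0.38753633  5.9452647 ]
4698.949019607843 {'top': 365, 'scene': 4434} 0.0593487844668491 0.05105789535595324 0.8228028730690089
top [(0.91, [0.063, 0.025, 0.05]), (0.24, [0.122, 0.278, -0.0])]
scene [(0.77, [0.128, 0.025, 0.044]), (0.62, [0.063, 0.024, 0.05])]
29.5333
```

View pics/t5.png

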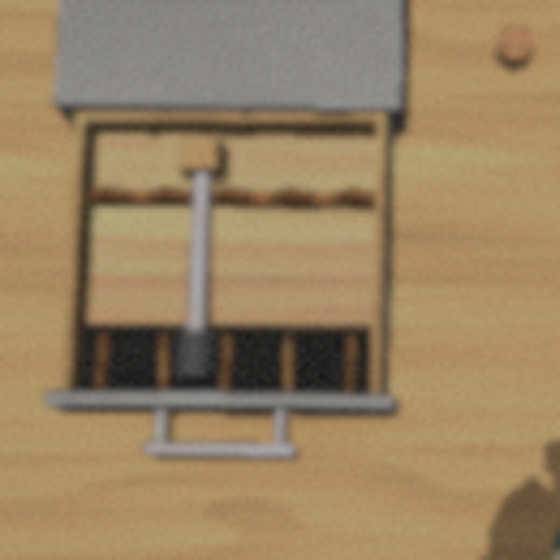

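Tamper_a lies in place 3, with the foot on the pad at (195,355), the rod in its notch at (202,195), and the neck measured at x=63 mm, z=50 mm. Next is tamper_c.

Run:
```python
from h import *
v=look('c',(.519,-.399),3.082)
off=pick('c',v); fz=telemetry.current_wrist_force()[2]
if telemetry.current_opening()<.01 or fz>-3.5: raise SystemExit("check grasp")
put('c',-.081,off);r.move_to([.32,-.1,.35],down(np.pi/2))
im=snap("top");cv2.imwrite('pics/t6.png',cv2.resize(im[100:300,200:480,::-1],None,fx=2.8,fy=2.8,interpolation=cv2.INTER_CUBIC));snap("scene")
for n in("top","scene"): print(n,[(t,round(x["score"],2),np.round([(np.array(x["at"])[:2]-F0)@EX,(np.array(x["at"])[:2]-F0)@EY,x["at"][2]],3).tolist()) for t in("tamper_a","tamper_a_neck","tamper_c_neck","drawer_handle") for x in models.mark_of(t,n) if x["at"][1]>0])
print(telemetry.current_t())
```

```text
fit c 135.3764705882353 [ 0.519 -0.399  3.082] {'top': 359, 'scene': 405}
off 0 [[-0.81, 0.51, 1.67, -0.0, 0.96, -2.32], [0.31, 0.42, 1.74, -0.0, 0.98, -1.23]]
guard False [ 0.47754763 -0.39699633  0.02880658]
open 0.01464807152121472 60.000742077827454
F [ 0.0461121  -0.09767451 -5.89017128] [ 0.02814811 -0.15313448 -0.03663636] 0.014619880718771211
touch True [0.5238919  0.15932286 0.06010016] [ 0.34964233 -0.20548969  4.71195877]
top [('tamper_a', 0.86, [0.131, 0.027, 0.049]), ('tamper_a', 0.79, [0.129, -0.08, 0.049]), ('tamper_a', 0.72, [0.124, 0.28, 0.0]), ('tamper_a_neck', 0.63, [0.062, 0.025, 0.051]), ('tamper_a_neck', 0.56, [0.126, -0.077, 0.049]), ('tamper_c_neck', 0.83, [0.062, -0.085, 0.051]), ('drawer_handle', 0.61, [-0.042, 0.003, 0.062]), ('drawer_handle', 0.49, [0.002, -0.025, 0.077])]
scene [('tamper_a', 0.81, [0.129, 0.029, 0.048]), ('tamper_a', 0.72, [0.011, 0.269, -0.002]), ('tamper_a', 0.58, [0.134, -0.086, 0.048]), ('tamper_a_neck', 0.78, [0.067, 0.029, 0.051]), ('tamper_c_neck', 0.81, [0.062, -0.082, 0.049]), ('drawer_handle', 0.73, [-0.041, -0.001, 0.062])]
44.1917
```

View pics/t6.png

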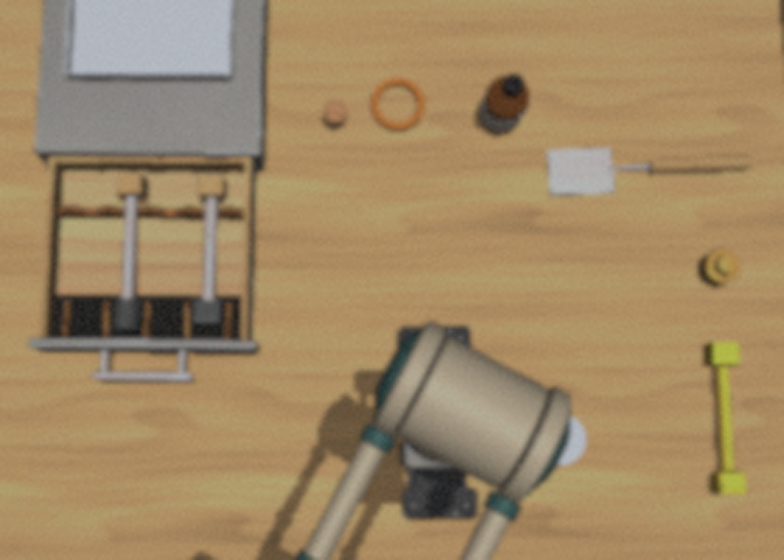

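Both tampers lie in places 1 and 3. The feet are on the pad at (127,315) and (208,310), and the rods are in their notches. Closing the drawer.

Run:
```python
from h import *
h=np.array([.3956,.2486]);q=down(np.pi/2)
r.move_to(up(h,.18),q);gripper_to(.034,25)
print(r.move_l(up(h,.066),vel=.1,guard=12));gripper_to(0,25)
p0=np.array(telemetry.current_ee_pos());print(p0,telemetry.current_opening())
for k in range(4):
    g=r.move_l(up(p0[:2]+EX*.262,p0[2]),vel=.07,guard=22);p=np.array(telemetry.current_ee_pos());t=np.linalg.norm(p-p0);print(g,t,p,telemetry.current_wrist_force())
    if t>.234 and k and abs(t-tl)<.001: break
    tl=t
gripper_to(.034);r.move_l(up(p,.2),vel=.15)
r.move_to([.3,-.1,.35],q);r.hold(.5)
im=snap("top");s=snap("scene")
cv2.imwrite('pics/f.png',np.hstack([cv2.resize(im[80:210,180:310,::-1],(400,400)),cv2.resize(s[200:340,330:470,::-1],(400,400))]))
for n in("top","scene"): print(n,[(t,round(x["score"],2),np.round(x["at"],3).tolist()) for t in("drawer_handle","front") for x in models.mark_of(t,n)])
print(telemetry.current_t())
```

```text
False
[0.39617551 0.24867944 0.06627274] 0.010301475780409531
True 0.24509336384038885 [0.64116553 0.24156292 0.06627815] [-0.14765521 -0.3330315   4.45535561]
True 0.24524563620540243 [0.64131658 0.2415209  0.06608652] [-0.66916422 -0.50122531  4.11813022]
top [('drawer_handle', 0.68, [0.643, 0.241, 0.061]), ('front', 0.95, [0.686, 0.235, 0.075])]
scene [('drawer_handle', 0.66, [0.644, 0.238, 0.062]), ('front', 0.53, [0.68, 0.24, 0.072])]
55.3333
```

View pics/f.png

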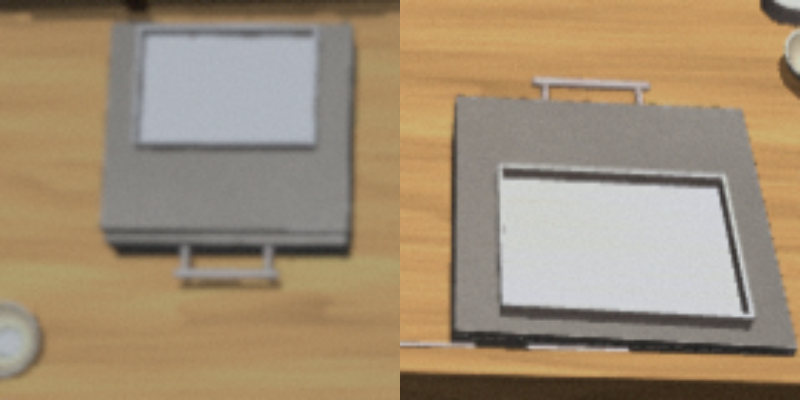

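The drawer travelled exactly 0.245 m to its stop and the front at (230,240) is flush with the unit. The arm is clear of everything, so I'll hand in.

```bash
python3 -c "
from plant import r
print(r.sign_off())"
```

```text
the job is handed in; nothing more can be done
None
```

Both tampers on the bench (tamper_a and tamper_c) were laid in places 3 and 1, the drawer was pushed shut to its stop after the full 0.245 m of travel, and the job was handed in at about 55 s; no verdict came back.

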